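Draw out the shaft tray

ROBOT

A 6-joint arm with a two-finger parallel gripper is mounted at the origin on the work surface. World frame = base frame: x ahead of the robot, y to its left, z up, the work surface at z = 0. Lengths are in mm, angles in degrees, forces in N, time in s.
With the tool pointing down it reaches from about 300 to 850 mm from the base axis. Payload 4.2 kg.
Tool frame: the origin (TCP) lies at the very end of the fingers, on their centre line; the grasp point (between the pads) lies env.grip_point_offset behind it (env.grip_point_offset is the distance from the TCP to the grasp point, in mm); z points along the fingers, y is the direction in which the jaws open and shut (so a half turn about z gives the same grasp; the last joint's range is limited). The gripper opens to 91 mm and grips with 3 to 60 N. Pads are 32 mm wide; open, the fingers measure 118 mm over their backs; the gripper's body (76 mm by 178 mm) begins 60 mm behind the grasp point.
Start: joints at [-1.146, 18.312, 89.639, -0, 72.044, -1.146], TCP at [575.018, 0, 192.876] pointing down, gripper open.
Joint ranges: [-177.97, 177.97], [-48.28, 115.42], [12.27, 149.76], [-77.06, 257.06], [2.81, 150.46], [-146.56, 146.56]. Speed limits (degrees/s): [147.25, 147.25, 180, 180, 180, 180].

INTERFACE

Orientations are given as [roll, pitch, yaw] about the fixed x, y, z axes, in that order (R = Rz(yaw) Ry(pitch) Rx(roll)).
In Python, from workcell import env, grab_frame, camera_params gives the robot as it stands. The module is installed in compiled form; this text tells all that it offers.
- The arm moves only by the shell command python3 -m creep 'ROWS' [OPENING] [FORCE]. ROWS is a JSON object of lists of equal length, an entry for each row: "offset": the shift along the tool's x, y, z in m, a list of three; "rotation": the turn, a rotation vector about the tool's x, y, z in degrees, a list of three. A call has 1 to 5 rows; each row shifts and turns the commanded pose from where the row before left it, along the tool's axes as they then stand; what a row does not reach is not made up. A row lasts 1/8 s, in which the tool goes at most 62.5 mm and 10.7 degrees, less where a joint would pass 70% of its speed; a pose out of reach is approached as far as the arm can. A call is refused whole if a number of a shift passes 0.0625 or a number of a turn 10.7, either way. A call with a gripper value outside its range is refused whole. OPENING is the closure, from 0 (fully open) to 1 (shut), set as the call begins (- or left out, the last holds). The fingers move at their own pace and stop on an object; FORCE is the grip in N (left out, the last holds). Time passes only in rows, so rows that do not move let the fingers close. It gives the time, the measured TCP pose, the force and the opening at its end, in the units of the state.
- env.state(): the state, without advancing time (a new reading comes with each control period).
- grab_frame(name): name is "scene" or "side" or "wrist"; returns the picture (400x640x3 uint8, red, green, blue); there is no depth.
- camera_params(name): a dict with "mtx" (3x3 intrinsics, pixels), "R" (3x3) and "t" (3): a world point X has camera coordinates R X + t. Camera axes: x right, y down, z forward; pixel columns grow to the right and rows downward; lengths in mm; the calibration is good to about 2 mm. A picture is of the moment at which its call begins: read the wrist's pose just before it. camera_params takes no time and is no camera call; for the wrist camera it gives the pose at the moment of the call.
- env.job_done(): hands the job in, once; it reports no verdict.
The state is a dict: "time_s": time; "qpos": joint angles; "qvel": joint speeds; "effort": joint torques, N m; "ee_pos": TCP position; "ee_rot": TCP orientation; "force": force on the tool from outside, world axes, zero at the start; "torque": the same for the moment, N m; "gripper_width": finger opening in mm.
Only numpy, scipy, OpenCV 4.12 (cv2) and the standard library are available. Lean on these libraries where they do the work, as an engineer would, in place of code of your own. Each camera call takes 0.05 s, during which the arm holds its last target.

TASK

On the bench stand three slide units with trays. First push the empty tray, which was left part-way out, fully home; then hook a fingertip behind the front lip of the tray in which the stepped steel shaft stands and draw it gently out to its stop, without pinching its front. The shaft must stay standing in its tray and must not be touched or lifted; leave the third tray, with the bearing ring, and the file, V-block and tin as they are.

Things in the scene. Friction and masses are not known exactly. Their poses are not given: they have to be found in the camera images.
- spare_unit: Fixed slide unit of the empty tray: base 204 x 124 mm with 30 mm high aluminium side and back rails, carrying a low grey tray with a blue front. The three units are alike, side by side in changing order, each a little turned. Origin: centre of the underside, on the bench (z = 0). x points away from the robot; the tray runs out along -x. Tray: 100 mm wide inside, floor at z 12 mm, side walls to z 36 mm.
- work_unit: Fixed slide unit of the tray with the shaft: base 204 x 124 mm with 30 mm high aluminium side and back rails, carrying a low grey tray with a blue front. The three units are alike, side by side in changing order, each a little turned. Origin: centre of the underside, on the bench (z = 0). x points away from the robot; the tray runs out along -x. Tray: 100 mm wide inside, floor at z 12 mm, side walls to z 36 mm.
- other_unit: Fixed slide unit of the tray with the bearing ring: base 204 x 124 mm with 30 mm high aluminium side and back rails, carrying a low grey tray with a blue front. The three units are alike, side by side in changing order, each a little turned. Origin: centre of the underside, on the bench (z = 0). x points away from the robot; the tray runs out along -x. Tray: 100 mm wide inside, floor at z 12 mm, side walls to z 36 mm.
- spare_tray (a joint): How far the empty tray stands out of its unit, m: 0 = fully home against its stop, 0.10 = fully out at its stop. Starts between 0.05 and 0.09. The tray stays where it is left; it takes about 3 N to move slowly (damping 8 N per m/s more).
- work_tray (a joint): The same for the tray with the shaft: 0 = home, 0.10 = fully out, at its stop. Starts between 0 and 0.015. About 3 N to move slowly.
- other_tray (a joint): The same for the tray with the bearing ring. Starts between 0 and 0.015; it is to stay where it is.
- spare_lip (a point): Top centre of the front lip of the empty tray: unit x = -0.100 - joint, y = 0, z = 0.054; axes as the unit's. The lip stands across the tray's front, 108 mm wide, with a rolled steel edge on top; it reaches 5.5 mm behind (+x) this point and, with the blue fascia on its outer face (z 8 to 49 mm), 6.5 mm ahead of it. Behind it the tray is open: floor 42 mm below, back wall 194 mm behind.
- work_lip (a point): Top centre of the front lip of the tray with the shaft: unit x = -0.100 - joint, y = 0, z = 0.054; axes as the unit's. The lip stands across the tray's front, 108 mm wide, with a rolled steel edge on top; it reaches 5.5 mm behind (+x) this point and, with the blue fascia on its outer face (z 8 to 49 mm), 6.5 mm ahead of it. Behind it the tray is open: floor 42 mm below, back wall 194 mm behind.
- other_lip (a point): Top centre of the front lip of the tray with the bearing ring: unit x = -0.100 - joint, y = 0, z = 0.054; axes as the unit's. The lip stands across the tray's front, 108 mm wide, with a rolled steel edge on top; it reaches 5.5 mm behind (+x) this point and, with the blue fascia on its outer face (z 8 to 49 mm), 6.5 mm ahead of it. Behind it the tray is open: floor 42 mm below, back wall 194 mm behind.
- shaft: Turned steel shaft standing loose on the tray's floor, 60 mm tall, stepped: 40 mm diameter up to 20 mm, 28 mm up to 45 mm, 18 mm above; about 0.22 kg. Origin: centre of its foot; z along its axis. It stands 125 to 170 mm behind the lip, near the tray's middle line, so over 100 mm of free floor lie behind the lip. It may fall if the tray is jerked.
- bearing: Loose steel bearing ring, 60 mm outer and 28 mm inner diameter, 16 mm high, lying flat in the third tray; origin at the centre of its underside.
- file: Loose hand file lying on the bench to the left of the units: 20 mm wide blade, green handle, 240 mm long, 20 mm high, roughly along x. Origin midway along its length, on the bench; x towards the blade's end.
- vblock: Loose steel V-block, 50 x 50 x 40 mm, on the bench to the right of the units. Origin: centre of its underside.
- tin: Loose round tin, 66 mm diameter, 90 mm tall, on the bench to the right of the units. Origin: centre of its underside.
Things that resemble listed ones, but are neither listed nor needed, are in the scene too. What is shaped like the spare_unit but pink is not meant. What is shaped like the shaft but yellow is not meant.

How it is judged (in metres and radians):
On the way, in this order (a step that is already met when the one before it is completed fails the run):
1. the empty tray is pushed fully home while the shaft's tray is still in (value of joint spare_tray below 0.006 m and value of joint work_tray below 0.03 m), for 0.2 s.
2. the shaft's tray is drawn out to its stop (value of joint work_tray above 0.092 m), for 0.2 s.
At the end, for the whole second after the job is handed in: The empty tray is home (within 6 mm), the shaft's tray is out at its stop (within 8 mm) and at rest with the shaft standing upright on its floor (within 0.1 rad), and the third tray is within 10 mm of where it was (value of joint spare_tray below 0.006 m and value of joint work_tray above 0.092 m and velocity of joint work_tray between -0.01 and 0.01 m/s and angle between shaft's own z axis and vertical below 0.1 rad and linear speed of shaft below 0.01 m/s and x of shaft in the frame of work_lip between 0.07 and 0.19 m and z of shaft in the frame of work_lip between -0.048 and -0.036 m and distance of other_lip from where it was at the start of the episode below 0.01 m); the robot touches nothing.
It fails at once if the robot touched the shaft (contact force between any of the fingers, the arm and shaft above 1 N).
It fails at once if the shaft was lifted or fell over (height (world z) of shaft above 0.035 m or angle between shaft's own z axis and vertical above 0.5 rad).
It fails at once if the front of the shaft's tray was pinched ((contact force between the fingers and work_tray_c4 above 2 N or contact force between the fingers and work_tray_c5 above 2 N) and contact force between the fingers and work_tray_c6 above 2 N).
It fails at once if the third tray was moved (distance of other_lip from where it was at the start of the episode above 0.015 m).
It fails at once if the bearing, file, V-block or tin was moved more than 25 mm (distance of any of bearing, file, vblock, tin from where it was at the start of the episode above 0.025 m).
It also fails if it takes over 45 s, if anything falls off the work surface, if the arm or the gripper's body presses on something with over 40 N, if the wrist force passes 120 N, or if a joint passes its speed limit or range.

## Working session

There is one attempt and no reset: what is moved stays moved. The work goes in short steps, Python scripts to look and compute and a shell command to move; the robot and the scene stay as the last step left them, time stands still between calls to the robot, and variables do not carry over. Pictures are saved under pics/ and viewed, and the job is handed in when it is done.

```bash
mkdir -p pics; python3 - <<'E'
from workcell import env, grab_frame, camera_params
import cv2
print(env.state(), env.grip_point_offset)
for n in ["scene","side"]:
    f=grab_frame(n); cv2.imwrite(f"pics/{n}0.png",f[:,:,::-1])
    p=camera_params(n); print(n,p)
E
```

```text
{'time_s': 0.0, 'qpos': array([-1.14532942e+00,  1.83505459e+01,  8.97071853e+01, -1.82161016e-03,
        7.20451619e+01, -1.14718325e+00]), 'qvel': array([-0.09725212, -0.01173183, -0.08361981,  0.11279147, -0.0008958 ,
       -0.04251499]), 'effort': array([-5.01459035e-04, -4.12465632e+01, -2.31973493e+01,  7.28826877e-02,
        4.58198413e-02, -1.41870069e-04]), 'ee_pos': array([5.74439720e+02, 7.05837798e-03, 1.92026033e+02]), 'ee_rot': array([-1.79897093e+02, -3.28461792e-04,  9.00024166e+01]), 'force': array([-0.38967837, -0.26834456, -1.14113986]), 'torque': array([-0.01411067, -0.02858286,  0.00851996]), 'gripper_width': 91.45509662264944} 18.8
scene {'mtx': array([[378.87215701,   0.        , 318.65661611],
       [  0.        , 378.87215701, 201.31316804],
       [  0.        ,   0.        ,   1.        ]]), 'R': array([[-0.42987606,  0.90259639,  0.02294205],
       [ 0.46229736,  0.24186059, -0.85310293],
       [-0.7755564 , -0.35612247, -0.52123801]]), 't': array([ 226.63562608, -170.00164062, 1447.13616779])}
side {'mtx': array([[447.99661898,   0.        , 312.51847577],
       [  0.        , 447.99661898, 205.06820097],
       [  0.        ,   0.        ,   1.        ]]), 'R': array([[-0.99672196, -0.08042705,  0.00876467],
       [-0.05182423,  0.55152254, -0.83254858],
       [ 0.06212551, -0.83027368, -0.5538827 ]]), 't': array([ 514.30135154,   97.08200783, 1173.92876773])}
```

View pics/scene0.png

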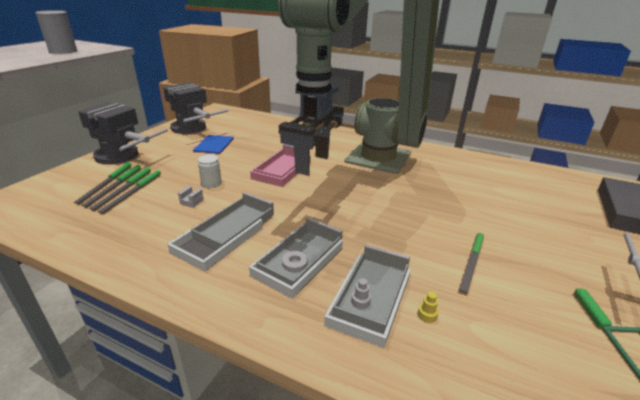

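View pics/side0.png

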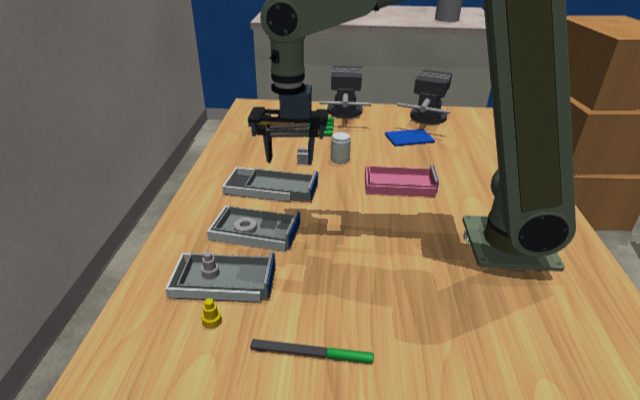

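The scene picture shows, left to right, the empty tray (about 225,228, partly out), the bearing tray (297,255) and the shaft tray (370,290). The yellow decoy and the pink unit stand apart. I'll zoom in to measure.

```bash
python3 - <<'E'
from workcell import env, grab_frame, camera_params
import cv2
f=cv2.imread("pics/scene0.png"); cv2.imwrite("pics/s0z.png",cv2.resize(f[185:345,160:425],None,fx=3,fy=3,interpolation=cv2.INTER_CUBIC))
f=cv2.imread("pics/side0.png"); cv2.imwrite("pics/d0z.png",cv2.resize(f[155:310,155:330],None,fx=3.8,fy=3.8,interpolation=cv2.INTER_CUBIC))
p=camera_params("wrist");print(p); f=grab_frame("wrist"); cv2.imwrite("pics/w0.png",f[:,:,::-1])
E
```

```text
{'mtx': array([[328.93829608,   0.        , 319.33857678],
       [  0.        , 328.93829608, 197.58120267],
       [  0.        ,   0.        ,   1.        ]]), 'R': array([[ 9.99997946e-01, -1.27858401e-04, -2.02257554e-03],
       [ 4.62475310e-04, -9.57277330e-01,  2.89171058e-01],
       [-1.97313866e-03, -2.89171399e-01, -9.57275305e-01]]), 't': array([-573.05942312,  -31.93349637,  391.72350257])}
```

View pics/s0z.png

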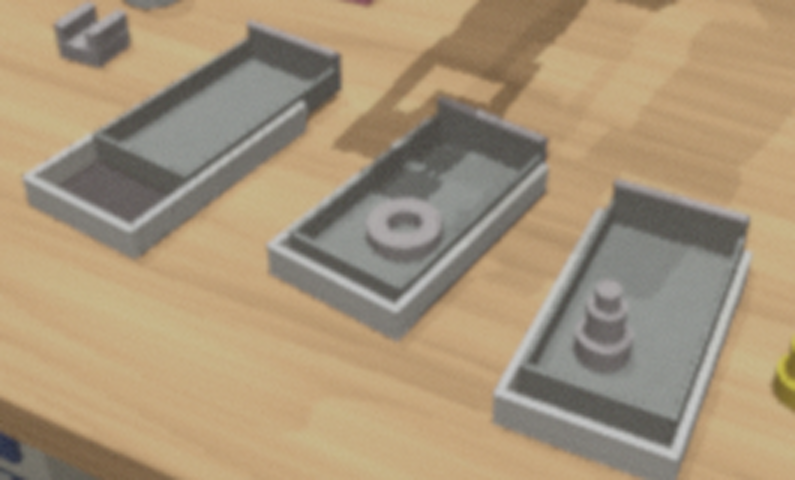

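View pics/d0z.png

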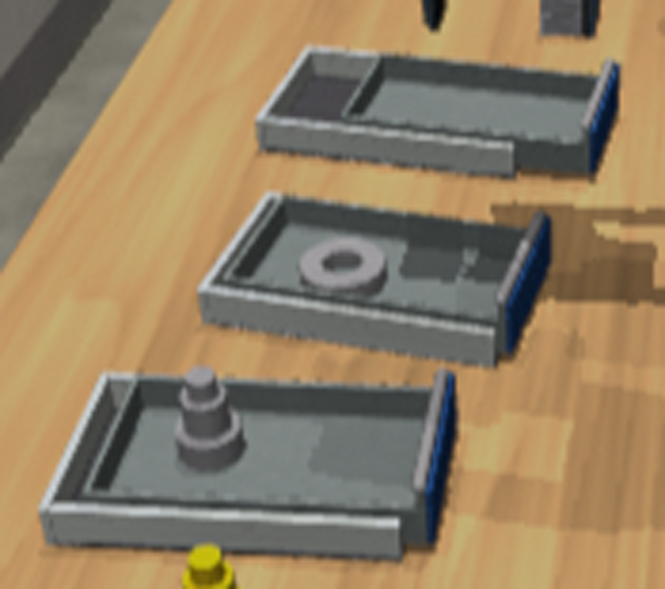

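View pics/w0.png

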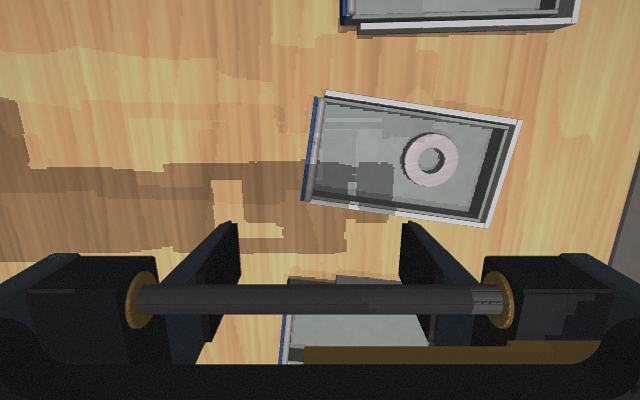

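```bash
cat > h.py <<'E'
import numpy as np
from scipy.optimize import least_squares
from workcell import camera_params
def proj(P,X):
    c=P["R"]@X+P["t"]; c=P["mtx"]@c; return c[:2]/c[2]
def upt(v,z):  # [x,y,yaw,j]; z=("rail"|"lip",x,y,z)
    k,a,b,h=z
    if k=="lip": a=a-100-v[3]
    c,s=np.cos(v[2]),np.sin(v[2])
    return np.array([v[0]+c*a-s*b,v[1]+s*a+c*b,h])
def fit(obs,x0):
    def r(v): return np.concatenate([proj(P,upt(v,m))-q for P,m,q in obs])
    s=least_squares(r,x0,loss="soft_l1",x_scale=[10,10,.05,10])
    v=s.x; lip=upt(v,("lip",0,0,54)); print("unit xy %.1f %.1f yaw %.2f j %.1f"%(v[0],v[1],np.degrees(v[2]),v[3]),"lip",lip.round(1),"res",r(v).reshape(-1,2).round(1).tolist()); return v
BM=("rail",102,-62,30);BP=("rail",102,62,30)
LM=("lip",0,-54,54);LP=("lip",0,54,54)
E
python3 - <<'E'
from h import *
S=camera_params("scene");D=camera_params("side");W=camera_params("wrist")
s=lambda a,b:np.array([(a+.5)/3-.5+160,(b+.5)/3-.5+185])
d=lambda a,b:np.array([(a+.5)/3.8-.5+155,(b+.5)/3.8-.5+155])
w=lambda a,b:np.array([a,b])
print("spare");fit([(S,BM,s(28,180)),(S,BP,s(135,232)),(S,LM,s(250,24)),(S,LP,s(340,58)),(D,BM,d(312,48)),(D,BP,d(260,122)),(D,LM,d(613,62)),(D,LP,d(588,125))],[650,-200,0,70])
print("other");fit([(S,BM,s(270,245)),(S,BP,s(400,310)),(S,LM,s(440,101)),(S,LP,s(546,143)),(D,BM,d(272,196)),(D,BP,d(201,290)),(D,LM,d(543,213)),(D,LP,d(506,290)),(W,BP,w(521,121)),(W,BM,w(489,228)),(W,LP,w(320,97)),(W,LM,w(306,200))],[650,0,0,5])
print("work");fit([(S,BM,s(497,392)),(S,BP,s(680,452)),(S,LM,s(617,185)),(S,LP,s(748,217)),(D,BM,d(107,375)),(D,BP,d(43,508)),(D,LM,d(443,372)),(D,LP,d(423,487)),],[650,200,0,5])
E
```

```text
spare
unit xy 692.8 -206.8 yaw -6.64 j 60.4 lip [ 533.5 -188.3   54. ] res [[-0.0, -2.0], [0.7, -0.8], [0.6, -2.0], [0.2, -2.4], [-1.2, -0.6], [-1.5, -0.4], [-0.6, -1.2], [-1.2, 0.1]]
other
unit xy 674.9 15.2 yaw -8.21 j 9.5 lip [566.5  30.9  54. ] res [[-0.4, -1.3], [0.1, -0.5], [-0.1, -3.0], [-0.1, -3.0], [-1.1, -1.5], [-0.8, -0.4], [-0.1, -1.6], [-1.3, 1.9], [0.7, -2.2], [-1.6, 0.1], [0.3, -0.6], [-0.4, 2.8]]
work
unit xy 715.3 212.3 yaw 1.32 j 15.2 lip [600.1 209.6  54. ] res [[0.0, -1.8], [0.6, 0.4], [-0.3, -3.0], [1.4, -0.9], [-0.2, -1.1], [-0.3, 0.3], [-0.1, -2.0], [-1.5, -0.2]]
```

The fits agree within a couple of pixels and look plausible. Next I go in front of the empty tray with the fingers shut, still high, and look with the wrist camera.

```bash
python3 -m creep '{"offset":[[-0.046,-0.0225,0],[-0.046,-0.0225,0],[-0.046,-0.0225,0],[-0.0445,-0.0225,0],[0,0,0]],"rotation":[[0,0,0],[0,0,0],[0,0,0],[0,0,0],[0,0,6.6]]}' 1 30
python3 - <<'E'
from h import *
from workcell import env, grab_frame
import cv2
P=camera_params("wrist"); s=env.state(); print(s["ee_pos"],s["ee_rot"],s["gripper_width"],s["time_s"])
f=grab_frame("wrist")[:,:,::-1]; 
np.save("w1.npy",P,allow_pickle=True); cv2.imwrite("pics/w1.png",f)
E
```

```text
time_s: 0.78
ee_pos: [483.3, -185.1, 192.7]
ee_rot: [-180.0, 0.0, 83.0]
force: [0.2, -0.3, -0.3]
gripper_width: 44.4
[ 483.28149885 -185.06487445  192.70656566] [-1.79953767e+02  3.63161429e-02  8.29681301e+01] 44.36465949047327 0.775
```

View pics/w1.png

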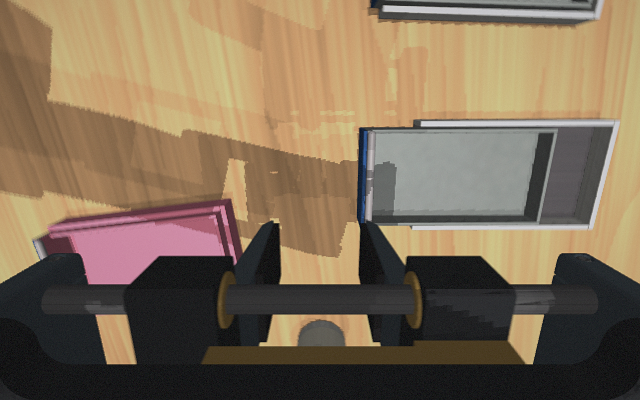

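```bash
python3 - <<'E'
from h import *
import cv2
S=camera_params("scene");D=camera_params("side");W=np.load("w1.npy",allow_pickle=True).item()
s=lambda a,b:np.array([(a+.5)/3-.5+160,(b+.5)/3-.5+185])
d=lambda a,b:np.array([(a+.5)/3.8-.5+155,(b+.5)/3.8-.5+155])
w=lambda a,b:np.array([a,b])
fit([(W,BP,w(618,121)),(W,BM,w(592,228)),(W,LP,w(369,129)),(W,LM,w(367,222))],[690,-200,0,60])
fit([(S,BM,s(28,180)),(S,BP,s(135,232)),(S,LM,s(250,24)),(S,LP,s(340,58)),(D,BM,d(312,48)),(D,BP,d(260,122)),(D,LM,d(613,62)),(D,LP,d(588,125)),(W,BP,w(618,121)),(W,BM,w(592,228)),(W,LP,w(369,129)),(W,LM,w(367,222))],[650,-200,0,70])
def ray(P,q,z):
    d=P["R"].T@np.linalg.solve(P["mtx"],[*q,1]); c=-P["R"].T@P["t"]; return (c+d*(z-c[2])/d[2]).round(0)
print("tin top",ray(S,(208,160),90),ray(D,(341,137),90),ray(W,(320,335),90),"tcp px",proj(W,np.array([483,-185,30])))
f=cv2.imread("pics/w1.png"); cv2.imwrite("pics/w1z.png",cv2.resize(f[110:240,340:440],None,fx=4.5,fy=4.5,interpolation=cv2.INTER_CUBIC))
E
```

```text
unit xy 691.7 -210.7 yaw -6.87 j 61.3 lip [ 531.6 -191.4   54. ] res [[0.9, -2.8], [-1.1, 0.5], [1.0, -0.3], [-1.2, 8.6]]
unit xy 691.4 -209.9 yaw -6.78 j 60.7 lip [ 531.8 -191.    54. ] res [[-0.6, -2.8], [-0.1, -1.6], [0.2, -2.5], [-0.3, -2.9], [-0.5, -1.0], [-0.7, -1.0], [0.1, -1.6], [-0.5, -0.3], [0.6, -3.7], [-1.2, -0.3], [1.1, -0.8], [-1.0, 8.2]]
tin top [ 470. -412.   90.] [ 455. -408.   90.] [ 463. -343.   90.] tcp px [320.30169816 176.2956552 ]
```

View pics/w1z.png

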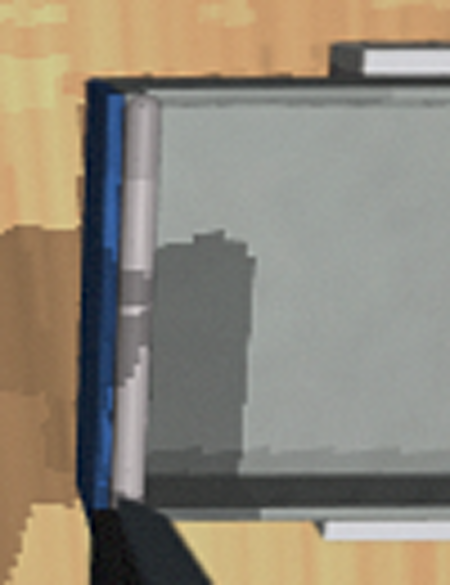

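```bash
python3 -m creep '{"offset":[[0,0,0.055],[0,0,0.055],[0,0,0.055],[0,0,0]],"rotation":[[0,0,0],[0,0,0],[0,0,0],[0,0,0]]}' 1 30
python3 - <<'E'
from workcell import env, grab_frame
import cv2
f=grab_frame("side")[:,:,::-1]; cv2.imwrite("pics/d2.png",cv2.resize(f[80:280,180:430],None,fx=3,fy=3))
E
```

```text
time_s: 1.32
ee_pos: [481.8, -180.8, 24.5]
ee_rot: [-179.5, -0.2, 83.5]
force: [-0.2, 0.4, 0.5]
gripper_width: 1.0
```

View pics/d2.png

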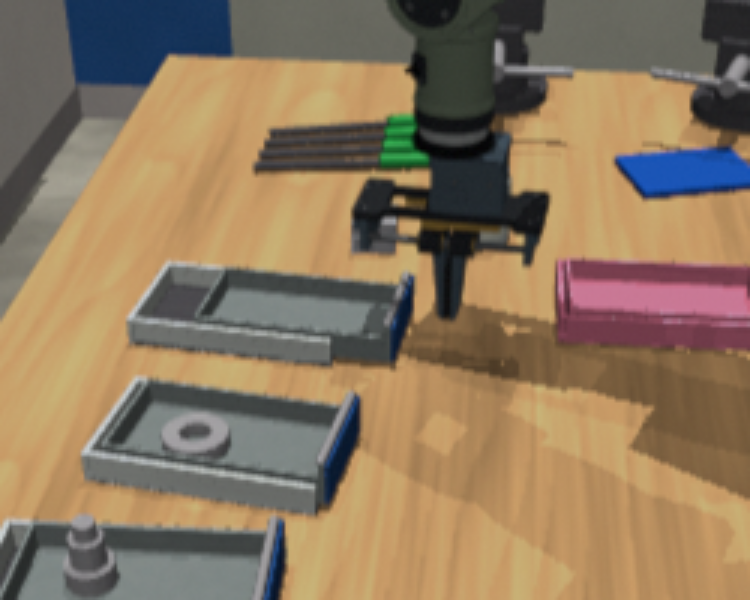

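The fingers are shut at z 25, in front of the blue fascia (zoomed 400,320), with about 25 mm of gap. Now I push.

```bash
python3 -m creep '{"offset":[[-0.003,0.01,0],[0,0.013,0],[0,0.013,0],[0,0.013,0],[0,0.013,0]],"rotation":[[0,0,0],[0,0,0],[0,0,0],[0,0,0],[0,0,0]]}'
```

```text
time_s: 2.0
ee_pos: [547.0, -192.8, 29.1]
ee_rot: [-180.0, 0.0, 83.4]
force: [-3.5, -0.5, 7.6]
gripper_width: 0.7
```

```bash
python3 -m creep '{"offset":[[0,0.010,0],[0,0.008,0],[0,0,0]],"rotation":[[0,0,0],[0,0,0],[0,0,0]]}'
```

```text
time_s: 2.38
ee_pos: [565.5, -194.9, 28.4]
ee_rot: [179.9, 0.0, 83.4]
force: [0.4, 0.2, 0.1]
gripper_width: 0.6
```

```bash
python3 -m creep '{"offset":[[0,0.004,0],[0,0.004,0],[0,0.002,0]],"rotation":[[0,0,0],[0,0,0],[0,0,0]]}'
```

```text
time_s: 2.75
ee_pos: [574.3, -195.8, 28.1]
ee_rot: [180.0, -0.0, 83.4]
force: [-2.4, 0.1, 5.0]
gripper_width: 0.5
```

```bash
python3 -m creep '{"offset":[[0,0.002,0],[0,0.002,0]],"rotation":[[0,0,0],[0,0,0]]}'; python3 - <<'E'
from workcell import env, grab_frame
import cv2
f=grab_frame("side")[:,:,::-1]; cv2.imwrite("pics/d3.png",cv2.resize(f[80:280,180:430],None,fx=3,fy=3))
f=grab_frame("scene")[:,:,::-1]; cv2.imwrite("pics/s3.png",cv2.resize(f[140:290,160:360],None,fx=4,fy=4))
E
```

```text
time_s: 3.0
ee_pos: [578.2, -196.2, 28.2]
ee_rot: [180.0, -0.0, 83.4]
force: [-3.3, 1.2, 4.7]
gripper_width: 0.2
```

View pics/d3.png

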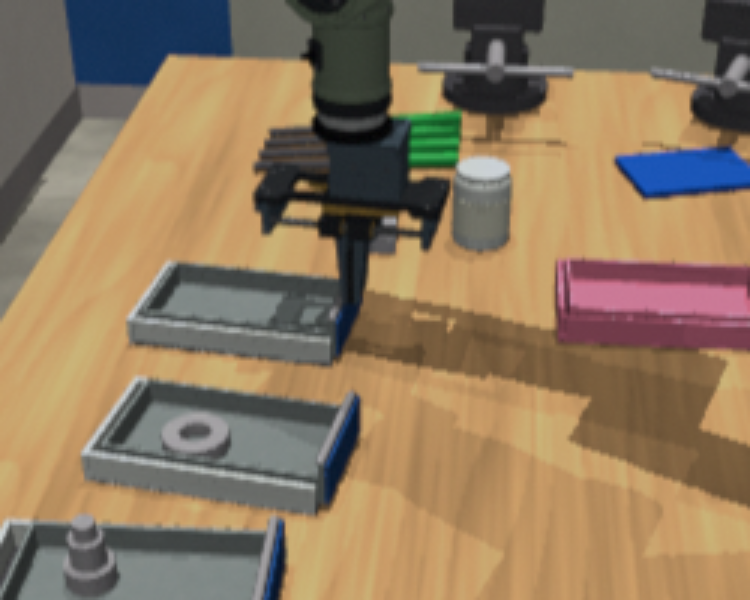

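View pics/s3.png

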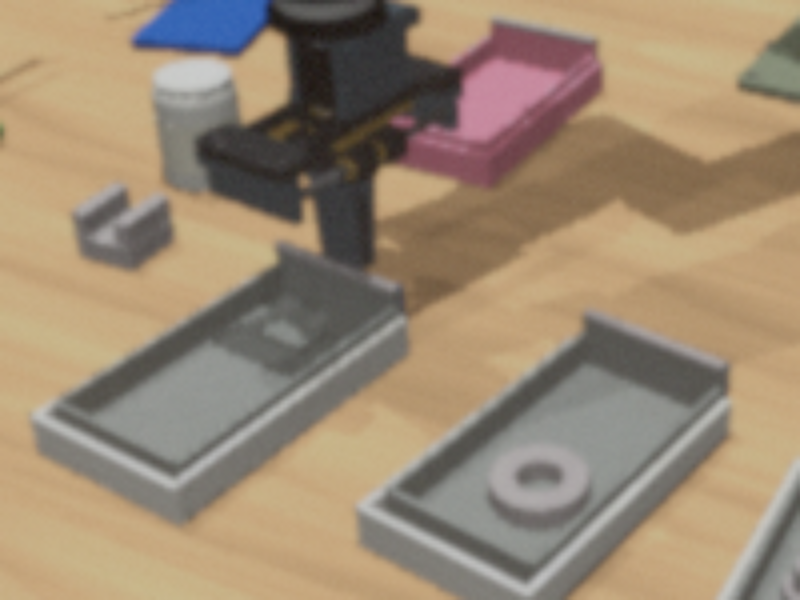

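The tray is nearly home: the gap between its back wall and the back rail is small (zoomed scene 60,410). I keep pushing until the force rises.

```bash
python3 -m creep '{"offset":[[0,0.002,0],[0,0.002,0]],"rotation":[[0,0,0],[0,0,0]]}'
```

```text
time_s: 3.35
ee_pos: [580.9, -196.5, 28.1]
ee_rot: [-179.8, -0.0, 83.4]
force: [-8.0, 0.2, 9.1]
gripper_width: 0.4
```

```bash
python3 -m creep '{"offset":[[0,0.002,0],[0,0.002,0],[0,0,0]],"rotation":[[0,0,0],[0,0,0],[0,0,0]]}'
```

```text
time_s: 3.72
ee_pos: [580.8, -196.5, 28.1]
ee_rot: [-179.4, -0.0, 83.4]
force: [-13.8, 0.3, 14.1]
gripper_width: 0.6
```

The tray has stopped and the force is rising (14 N at x 580.8), so it is home. Now I retreat and go over to the shaft tray.

```bash
python3 -m creep '{"offset":[[0,-0.03,0],[0,-0.02,0],[0,0,-0.06],[0,0,-0.06],[0,0,-0.05]],"rotation":[[0,0,0],[0,0,0],[0,0,0],[0,0,0],[0,0,-8]]}'
```

```text
time_s: 4.35
ee_pos: [537.2, -191.6, 200.0]
ee_rot: [179.8, 0.0, 91.6]
force: [0.2, -0.3, 0.1]
gripper_width: 0.7
```

```bash
python3 -m creep '{"offset":[[0.06,0.006,0],[0.06,0.006,0],[0.06,0.006,0],[0.06,0.006,0],[0.06,0.006,0]],"rotation":[[0,0,0],[0,0,0],[0,0,0],[0,0,0],[0,0,0]]}'
```

```text
time_s: 4.97
ee_pos: [559.5, 111.4, 197.5]
ee_rot: [179.9, -0.0, 91.4]
force: [1.3, -0.2, 0.0]
gripper_width: 0.6
```

```bash
python3 -m creep '{"offset":[[0.055,0.005,0],[0.045,0.005,0],[0,0,0]],"rotation":[[0,0,0],[0,0,0],[0,0,0]]}'
python3 - <<'E'
from h import *
from workcell import env, grab_frame
import cv2
P=camera_params("wrist"); s=env.state(); print(s["ee_pos"],s["ee_rot"],s["time_s"])
f=grab_frame("wrist")[:,:,::-1]; 
np.save("w4.npy",P,allow_pickle=True); cv2.imwrite("pics/w4.png",f)
f=grab_frame("scene")[:,:,::-1]; cv2.imwrite("pics/s4.png",f)
E
```

```text
time_s: 5.35
ee_pos: [566.9, 212.7, 196.9]
ee_rot: [180.0, -0.1, 91.6]
force: [0.5, -0.8, -1.2]
gripper_width: 0.4
[566.85437234 212.71018275 196.90015217] [ 1.79978592e+02 -5.51444550e-02  9.16446406e+01] 5.35
```

View pics/w4.png

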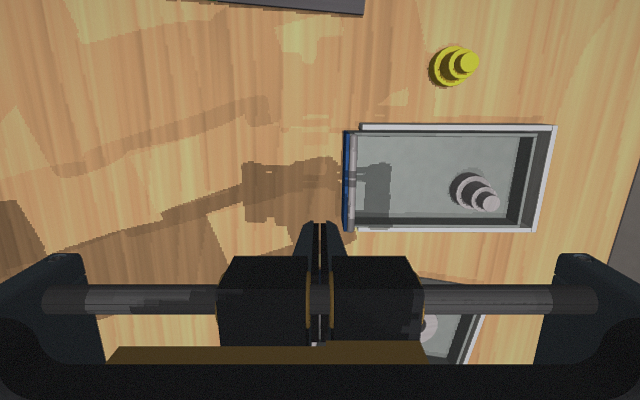

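View pics/s4.png

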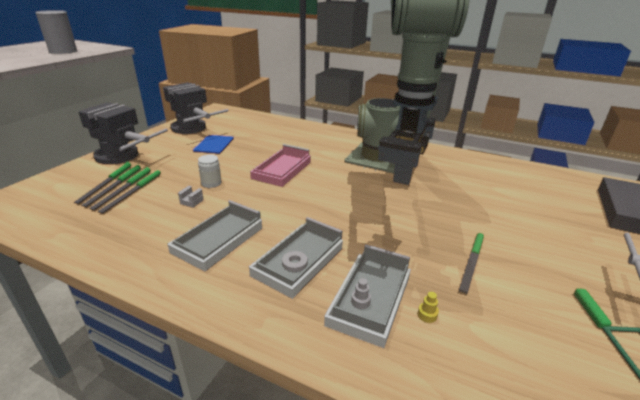

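```bash
python3 - <<'E'
import cv2
f=cv2.imread("pics/w4.png"); cv2.imwrite("pics/w4z.png",cv2.resize(f[110:245,335:565],None,fx=3.4,fy=3.4,interpolation=cv2.INTER_CUBIC))
f=cv2.imread("pics/s4.png"); cv2.imwrite("pics/s4z.png",cv2.resize(f[195:275,160:270],None,fx=7,fy=7,interpolation=cv2.INTER_CUBIC))
E
```

```text
(no output)
```

View pics/w4z.png

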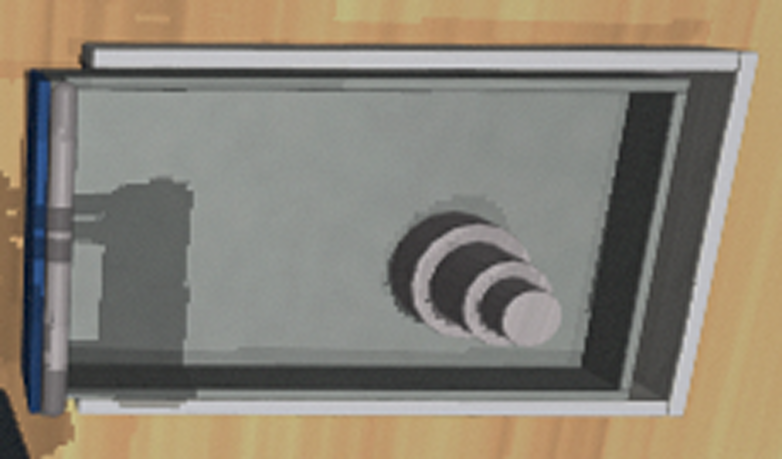

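View pics/s4z.png

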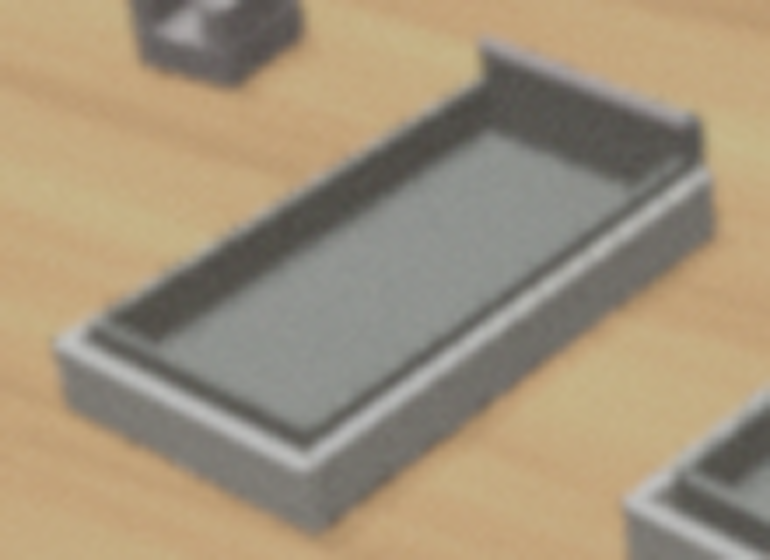

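```bash
python3 - <<'E'
from h import *
S=camera_params("scene");D=camera_params("side");W=np.load("w4.npy",allow_pickle=True).item()
s=lambda a,b:np.array([(a+.5)/3-.5+160,(b+.5)/3-.5+185])
d=lambda a,b:np.array([(a+.5)/3.8-.5+155,(b+.5)/3.8-.5+155])
w=lambda a,b:np.array([(a+.5)/3.4-.5+335,(b+.5)/3.4-.5+110])
ow=[(W,BP,w(757,55)),(W,BM,w(685,414)),(W,LP,w(63,82)),(W,LM,w(54,413))]
fit(ow,[715,210,0,10])
v=fit(ow+[(S,BM,s(497,392)),(S,BP,s(680,452)),(S,LM,s(617,185)),(S,LP,s(748,217)),(D,BM,d(107,375)),(D,BP,d(43,508)),(D,LM,d(443,372)),(D,LP,d(423,487))],[715,212,0,10])
def ray(P,q,z):
    d=P["R"].T@np.linalg.solve(P["mtx"],[*q,1]); c=-P["R"].T@P["t"]; return (c+d*(z-c[2])/d[2]).round(0)
print("shaft top",ray(W,w(531,318),72),"foot step",ray(W,w(455,272),22))
for r in (-.015,0.05):
  pass
print("lip edges",ray(W,w(50,250),54),ray(W,w(73,250),54))
E
```

```text
unit xy 717.6 211.7 yaw 1.46 j 17.8 lip [599.9 208.7  54. ] res [[0.6, -1.7], [-0.7, 0.7], [0.3, -0.4], [-0.3, 2.2]]
unit xy 717.0 212.0 yaw 1.46 j 17.1 lip [599.9 209.   54. ] res [[0.0, -2.0], [-1.2, 0.5], [0.3, -0.7], [-0.3, 1.9], [-0.3, -1.2], [0.4, 1.0], [-0.5, -3.1], [1.2, -1.0], [-1.0, -1.1], [-1.0, 0.2], [0.0, -2.1], [-1.3, -0.4]]
shaft top [739. 199.  72.] foot step [738. 199.  22.]
lip edges [597. 211.  54.] [604. 211.  54.]
```

The shaft stands at (739, 199), 139 mm behind the lip at (600, 209). I will enter at x ≈ 645, clear of both.

```bash
python3 -m creep '{"offset":[[-0.001,0.04,0],[-0.001,0.038,0],[0,0,0]],"rotation":[[0,0,0],[0,0,0],[0,0,0]]}'
```

```text
time_s: 5.82
ee_pos: [646.7, 207.2, 196.8]
ee_rot: [180.0, 0.0, 91.2]
force: [-1.0, 0.8, -0.1]
gripper_width: 0.5
```

```bash
python3 -m creep '{"offset":[[0,0,0.05],[0,0,0.045],[0,0,0.04],[0,0,0.031],[0,0,0]],"rotation":[[0,0,0],[0,0,0],[0,0,0],[0,0,0],[0,0,0]]}'
python3 - <<'E'
from workcell import env, grab_frame
import cv2
f=grab_frame("side")[:,:,::-1]; cv2.imwrite("pics/d5.png",cv2.resize(f[130:310,130:330],None,fx=3.3,fy=3.3))
f=grab_frame("scene")[:,:,::-1]; cv2.imwrite("pics/s5.png",cv2.resize(f[160:350,300:480],None,fx=3,fy=3))
E
```

```text
time_s: 6.45
ee_pos: [641.8, 207.6, 29.5]
ee_rot: [-179.6, 0.1, 91.3]
force: [0.4, -0.1, -0.0]
gripper_width: 0.5
```

View pics/d5.png

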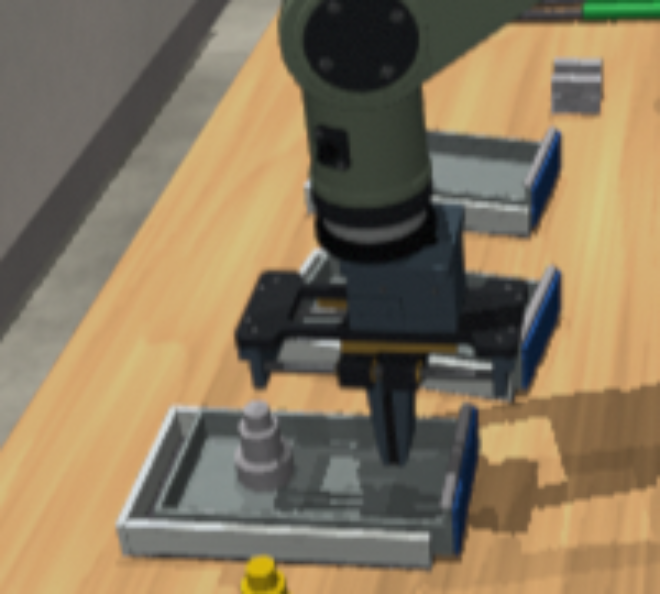

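View pics/s5.png

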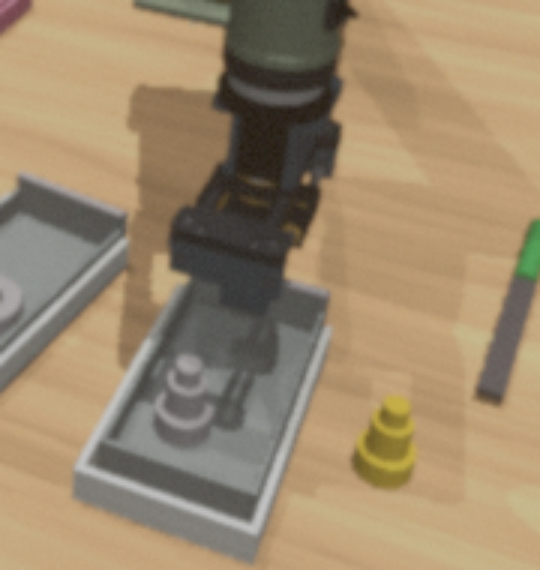

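The fingers are inside the tray, between the lip (zoomed side 465,470) and the shaft (262,460), touching nothing. Now I draw slowly.

```bash
python3 -m creep '{"offset":[[0,-0.006,0],[0,-0.006,0],[0,-0.005,0],[0,-0.004,0],[0,-0.003,0]],"rotation":[[0,0,0],[0,0,0],[0,0,0],[0,0,0],[0,0,0]]}'
```

```text
time_s: 7.18
ee_pos: [620.3, 208.8, 32.0]
ee_rot: [180.0, -0.0, 91.4]
force: [0.3, 0.5, 0.1]
gripper_width: 0.4
```

```bash
python3 -m creep '{"offset":[[0,-0.002,0],[0,-0.002,0],[0,-0.003,0],[0,-0.003,0],[0,-0.004,0]],"rotation":[[0,0,0],[0,0,0],[0,0,0],[0,0,0],[0,0,0]]}'
```

```text
time_s: 7.8
ee_pos: [607.9, 208.6, 32.4]
ee_rot: [179.8, -0.0, 91.4]
force: [2.4, -0.2, 1.6]
gripper_width: 0.5
```

```bash
python3 -m creep '{"offset":[[0,-0.004,0],[0,-0.004,0],[0,-0.004,0],[0,-0.004,0],[0,-0.004,0]],"rotation":[[0,0,0],[0,0,0],[0,0,0],[0,0,0],[0,0,0]]}'
```

```text
time_s: 8.43
ee_pos: [586.7, 208.0, 32.3]
ee_rot: [179.9, -0.0, 91.4]
force: [3.0, -0.2, 4.8]
gripper_width: 0.5
```

```bash
python3 -m creep '{"offset":[[0,-0.004,0],[0,-0.004,0],[0,-0.004,0],[0,-0.004,0],[0,-0.003,0]],"rotation":[[0,0,0],[0,0,0],[0,0,0],[0,0,0],[0,0,0]]}'
python3 - <<'E'
from workcell import env, grab_frame
import cv2
f=grab_frame("side")[:,:,::-1]; cv2.imwrite("pics/d6.png",cv2.resize(f[130:310,130:330],None,fx=3.3,fy=3.3))
E
```

```text
time_s: 9.05
ee_pos: [567.6, 207.5, 32.3]
ee_rot: [180.0, -0.0, 91.4]
force: [2.0, 0.0, 6.2]
gripper_width: 0.5
```

View pics/d6.png

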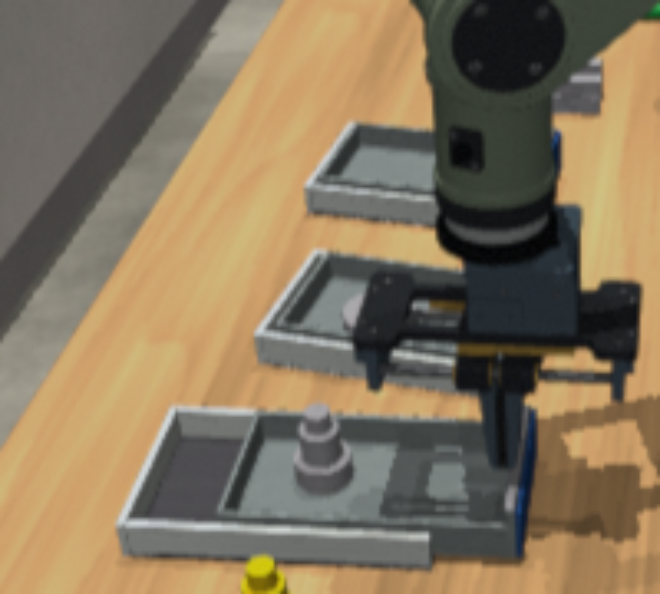

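The tray is coming out with the shaft upright at zoomed (322,450). I continue and slow down near the stop.

```bash
python3 -m creep '{"offset":[[0,-0.004,0],[0,-0.004,0],[0,-0.004,0],[0,-0.004,0],[0,-0.003,0]],"rotation":[[0,0,0],[0,0,0],[0,0,0],[0,0,0],[0,0,0]]}'
```

```text
time_s: 9.72
ee_pos: [548.6, 207.1, 32.3]
ee_rot: [180.0, -0.0, 91.4]
force: [2.1, 0.3, 5.0]
gripper_width: 0.2
```

```bash
python3 -m creep '{"offset":[[0,-0.003,0],[0,-0.002,0],[0,-0.002,0],[0,-0.002,0],[0,-0.002,0]],"rotation":[[0,0,0],[0,0,0],[0,0,0],[0,0,0],[0,0,0]]}'
```

```text
time_s: 10.35
ee_pos: [537.7, 206.8, 32.2]
ee_rot: [180.0, -0.0, 91.4]
force: [2.4, 0.3, 5.5]
gripper_width: 0.4
```

```bash
python3 -m creep '{"offset":[[0,-0.002,0],[0,-0.002,0],[0,-0.002,0]],"rotation":[[0,0,0],[0,0,0],[0,0,0]]}'
```

```text
time_s: 10.72
ee_pos: [531.7, 206.7, 32.3]
ee_rot: [180.0, -0.0, 91.4]
force: [2.7, 0.5, 5.2]
gripper_width: 0.4
```

```bash
python3 -m creep '{"offset":[[0,-0.002,0],[0,-0.002,0]],"rotation":[[0,0,0],[0,0,0]]}'
```

```text
time_s: 10.98
ee_pos: [527.7, 206.6, 32.2]
ee_rot: [180.0, -0.0, 91.4]
force: [2.7, 0.2, 6.0]
gripper_width: 0.5
```

```bash
python3 -m creep '{"offset":[[0,-0.002,0],[0,-0.001,0]],"rotation":[[0,0,0],[0,0,0]]}'
```

```text
time_s: 11.22
ee_pos: [524.6, 206.5, 32.3]
ee_rot: [180.0, -0.0, 91.4]
force: [2.7, 0.1, 6.1]
gripper_width: 0.4
```

```bash
python3 -m creep '{"offset":[[0,-0.002,0],[0,-0.001,0]],"rotation":[[0,0,0],[0,0,0]]}'; python3 - <<'E'
from workcell import env, grab_frame
import cv2
f=grab_frame("side")[:,:,::-1]; cv2.imwrite("pics/d7.png",cv2.resize(f[130:310,130:330],None,fx=3.3,fy=3.3))
E
```

```text
time_s: 11.48
ee_pos: [523.6, 206.6, 32.4]
ee_rot: [179.7, -0.0, 91.4]
force: [6.6, -0.8, 3.3]
gripper_width: 0.7
```

View pics/d7.png

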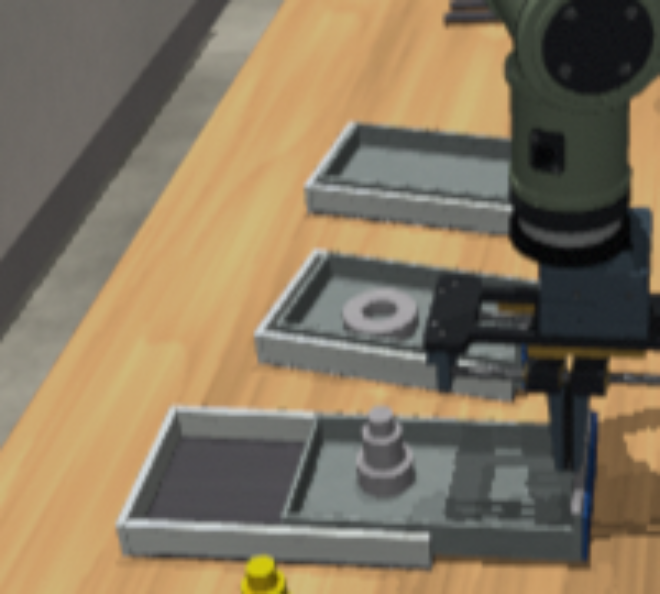

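Only 1 mm was followed and the force is rising, so the stop has been reached. One confirming nudge.

```bash
python3 -m creep '{"offset":[[0,-0.002,0],[0,-0.001,0],[0,0,0],[0,0,0]],"rotation":[[0,0,0],[0,0,0],[0,0,0],[0,0,0]]}'
```

```text
time_s: 12.02
ee_pos: [520.9, 206.7, 33.1]
ee_rot: [179.7, -0.1, 91.4]
force: [5.1, -0.2, 8.1]
gripper_width: 0.5
```

```bash
python3 -m creep '{"offset":[[0,-0.002,0],[0,-0.002,0],[0,0,0]],"rotation":[[0,0,0],[0,0,0],[0,0,0]]}'
```

```text
time_s: 12.4
ee_pos: [516.5, 206.6, 33.0]
ee_rot: [179.7, -0.1, 91.4]
force: [4.6, -0.0, 7.2]
gripper_width: 0.6
```

Look again before pulling further.

```bash
python3 - <<'E'
from workcell import env, grab_frame
import cv2
f=grab_frame("side")[:,:,::-1]; cv2.imwrite("pics/d8.png",cv2.resize(f[130:310,130:360],None,fx=3.3,fy=3.3))
f=grab_frame("scene")[:,:,::-1]; cv2.imwrite("pics/s8.png",cv2.resize(f[160:350,300:480],None,fx=3,fy=3))
f=grab_frame("wrist")[:,:,::-1]; cv2.imwrite("pics/w8.png",f)
E
```

```text
(no output)
```

View pics/d8.png

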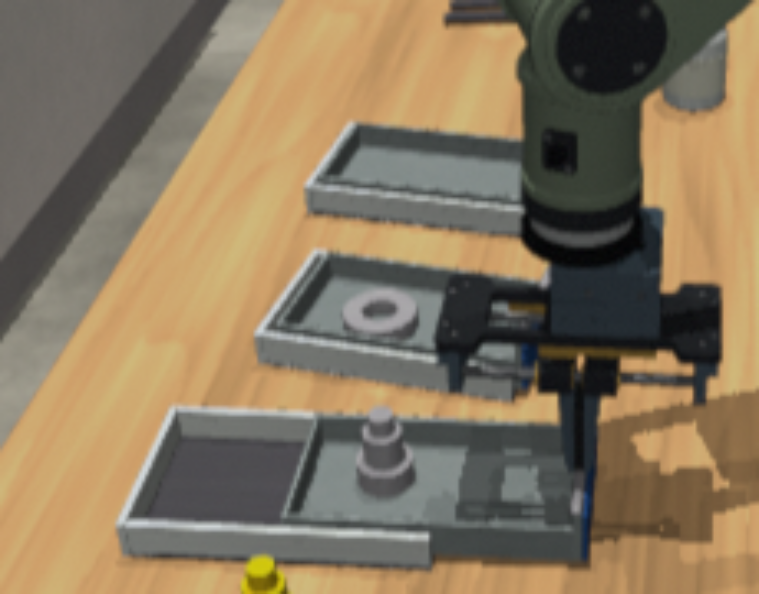

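View pics/s8.png

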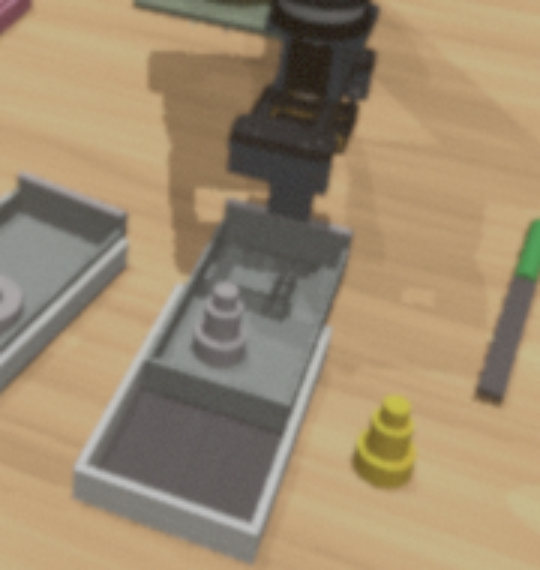

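View pics/w8.png

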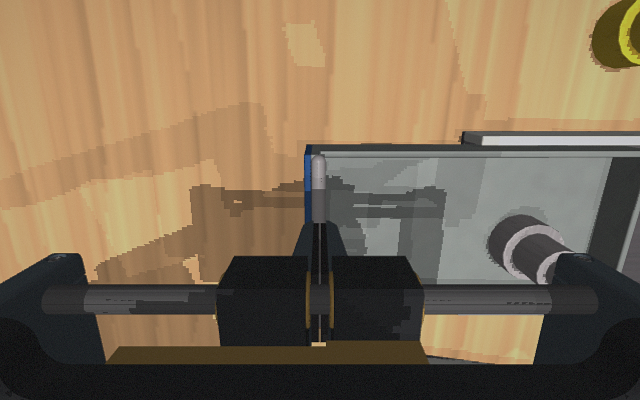

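```bash
python3 - <<'E'
from h import *
from workcell import env
import cv2
s=env.state(); print(s["ee_pos"],s["ee_rot"],s["force"],s["torque"],s["gripper_width"],s["time_s"])
W=camera_params("wrist")
t=s["ee_pos"]
for z in (0,20,40): print(z,proj(W,t+[0,0,z]))
for x in (505,510,517,523): print(x,proj(W,np.array([x,206.7,54.])),proj(W,np.array([x,206.7+54,54.])))
f=cv2.imread("pics/w8.png"); cv2.imwrite("pics/w8z.png",cv2.resize(f[135:270,270:370],None,fx=4.4,fy=4.4,interpolation=cv2.INTER_CUBIC))
f=cv2.imread("pics/d8.png"); cv2.imwrite("pics/d8z.png",cv2.resize(f[380:594,480:680],None,fx=2.8,fy=2.8,interpolation=cv2.INTER_CUBIC))
E
```

```text
[516.43485399 206.59251502  32.97573052] [ 1.79745490e+02 -5.98285929e-02  9.14122821e+01] [4.4536909  0.60725884 7.93223225] [-0.04374057 -0.87324223  0.04538365] 0.787523824518195 12.55
0 [320.97200497 235.60614817]
20 [321.28189954 249.5958854 ]
40 [321.66227416 266.76734144]
505 [301.13613281 249.80261537] [302.02715073 155.0418908 ]
510 [309.95826266 249.98387038] [311.65161774 155.27003917]
517 [322.30053066 250.23744838] [325.11550082 155.58920104]
523 [332.8715347  250.45463488] [336.64635316 155.86254034]
```

View pics/w8z.png

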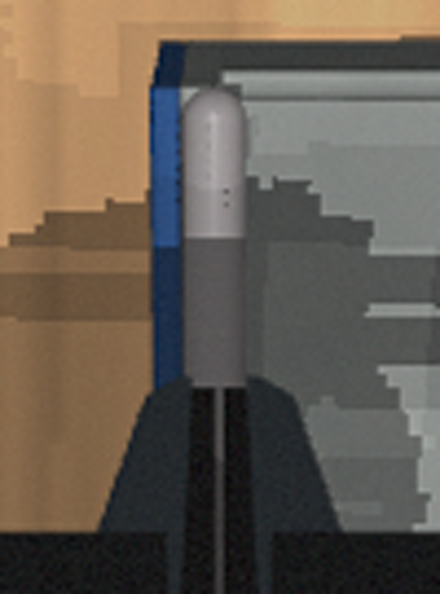

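View pics/d8z.png

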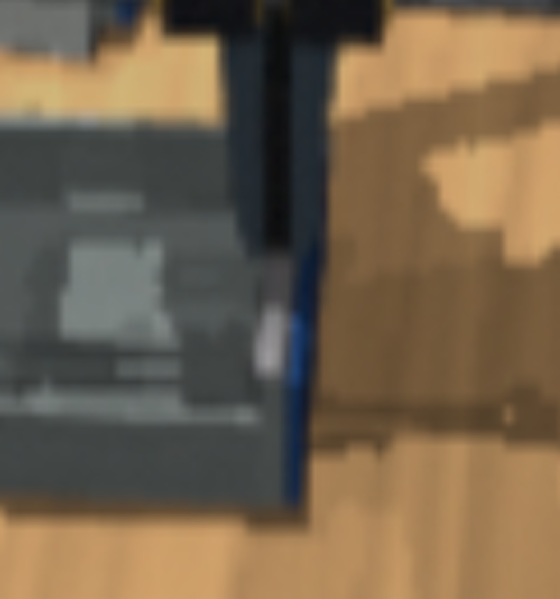

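The tray itself has not moved since the previous picture: its back wall is still at zoomed x 316. The tip has ridden about 7 mm into the rolled edge at the stop, so the tray was already out. I back off the way I came and watch the force.

```bash
python3 -m creep '{"offset":[[0,0.002,0],[0,0.002,0]],"rotation":[[0,0,0],[0,0,0]]}'
```

```text
time_s: 12.8
ee_pos: [517.1, 206.5, 32.9]
ee_rot: [-179.9, -0.0, 91.4]
force: [-3.2, 0.4, 14.2]
gripper_width: 0.6
```

```bash
python3 -m creep '{"offset":[[0,0.003,0],[0,0.003,0]],"rotation":[[0,0,0],[0,0,0]]}'
python3 - <<'E'
from workcell import env, grab_frame
import cv2
f=grab_frame("side")[:,:,::-1]; cv2.imwrite("pics/d9.png",cv2.resize(f[130:310,130:360],None,fx=3.3,fy=3.3))
f=grab_frame("wrist")[:,:,::-1]; cv2.imwrite("pics/w9.png",cv2.resize(f[100:270,270:540],None,fx=2.9,fy=2.9))
E
```

```text
time_s: 13.05
ee_pos: [522.8, 206.7, 32.9]
ee_rot: [-179.8, -0.0, 91.4]
force: [-2.8, 0.7, 13.3]
gripper_width: 0.5
```

View pics/d9.png

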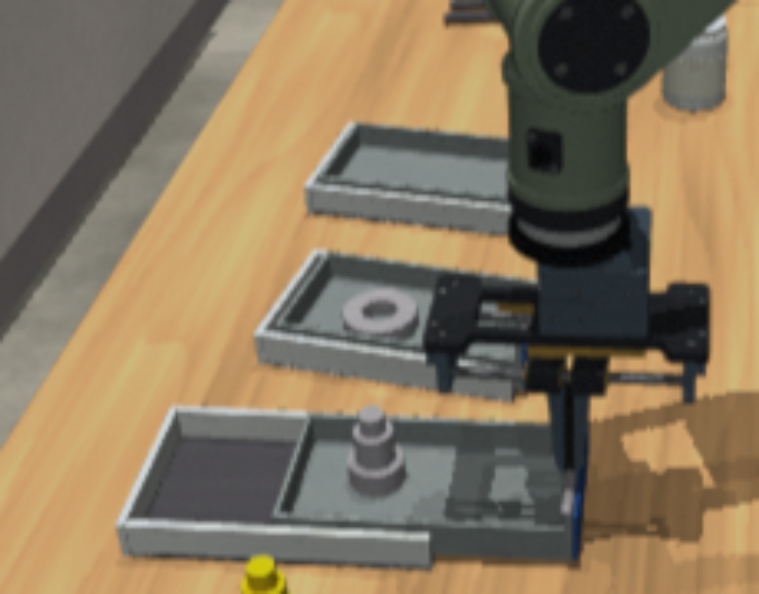

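View pics/w9.png

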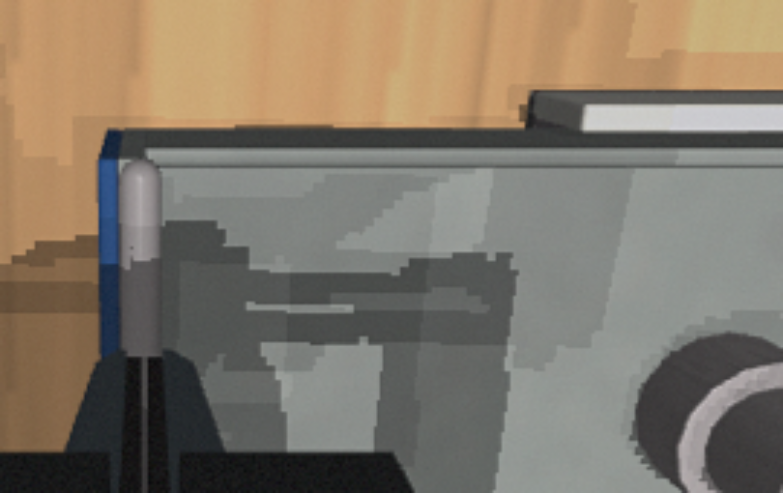

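The tray followed the finger back about 7 mm, and there is a 13 N vertical force, so the tips seem to be resting on the lip. I check the reported TCP height against the pictures.

```bash
python3 - <<'E'
from h import *
D=camera_params("side");S=camera_params("scene")
z=lambda q:((q-[130,130])*3.3).round(0)
z2=lambda q:((q-[300,160])*3).round(0)
for Z in (29.5,40,54): print(Z,z(proj(D,np.array([641.8,207.6,Z]))),z2(proj(S,np.array([641.8,207.6,Z]))), "now",z(proj(D,np.array([522.8,206.7,Z+3.4]))))
E
```

```text
29.5 [398. 469.] [239. 324.] now [569. 475.]
40 [397. 458.] [241. 314.] now [569. 464.]
54 [395. 443.] [243. 299.] now [569. 448.]
```

The reported height is right, so the thin tips have been pressed into the lip at the stop. I lift them straight up out of it, then re-hook behind the lip.

```bash
python3 -m creep '{"offset":[[0,0,-0.004],[0,0,-0.006]],"rotation":[[0,0,0],[0,0,0]]}'
```

```text
time_s: 13.4
ee_pos: [522.6, 205.8, 40.9]
ee_rot: [-179.8, 0.1, 91.4]
force: [-0.0, -0.5, 0.2]
gripper_width: 0.5
```

```bash
python3 -m creep '{"offset":[[0,0,-0.01],[0,0,-0.015],[0,0,-0.02],[0,0,-0.03],[0,0,-0.04]],"rotation":[[0,0,0],[0,0,0],[0,0,0],[0,0,0],[0,0,0]]}'
python3 - <<'E'
from h import *
from workcell import env, grab_frame
import cv2
f=grab_frame("side")[:,:,::-1]; cv2.imwrite("pics/d10.png",cv2.resize(f[130:310,130:360],None,fx=3.3,fy=3.3))
W=camera_params("wrist"); np.save("w10.npy",W,allow_pickle=True)
f=grab_frame("wrist")[:,:,::-1]; cv2.imwrite("pics/w10.png",f)
E
```

```text
time_s: 14.02
ee_pos: [523.9, 206.2, 158.0]
ee_rot: [-179.9, 0.0, 91.4]
force: [0.3, 0.6, 0.3]
gripper_width: 0.6
```

View pics/d10.png

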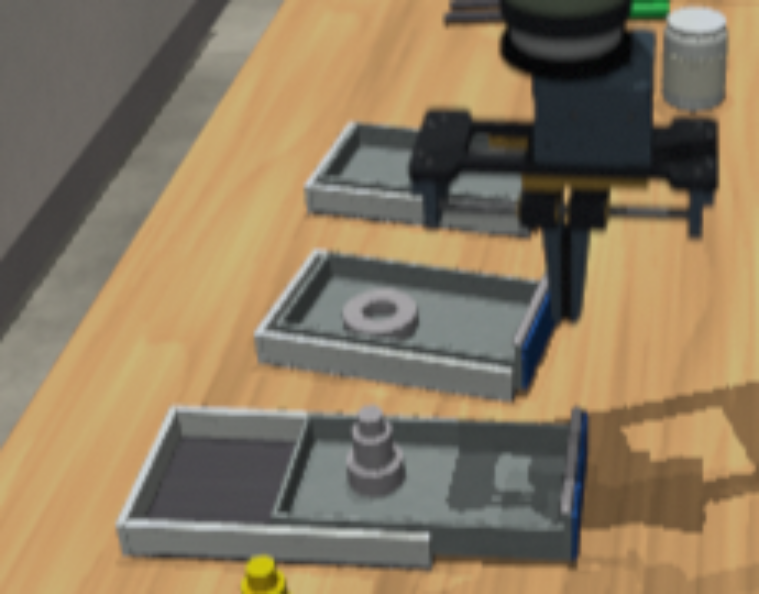

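View pics/w10.png

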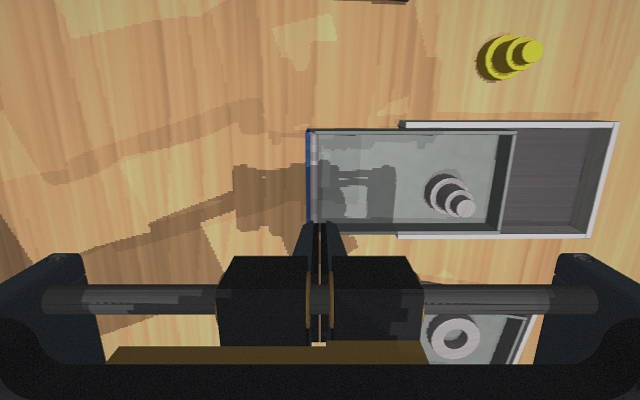

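Forces vanished after an 8 mm lift. The fingertip's pixel row in the wrist view (222) was the same over the lip as in the air, so the lip never hid it. I check where the real tips are against the reported TCP.

```bash
python3 - <<'E'
from h import *
from workcell import env
import cv2
s=env.state(); t=s["ee_pos"]; print(t)
D=camera_params("side");S=camera_params("scene");W=np.load("w10.npy",allow_pickle=True).item()
for dz in (0,10,20,30):
  print(dz,[((proj(D,t+[0,dy,dz])-[130,130])*3.3).round(0) for dy in (-16,0,16)],[proj(W,t+[0,dy,dz]).round(0) for dy in (-16,-8,0,8,16)])
f=cv2.imread("pics/d10.png"); cv2.imwrite("pics/d10z.png",cv2.resize(f[180:360,480:640],None,fx=3.3,fy=3.3))
f=cv2.imread("pics/w10.png"); cv2.imwrite("pics/w10z.png",cv2.resize(f[110:250,290:420],None,fx=4,fy=4))
E
```

```text
[527.46348133 207.42961591 162.40100924]
0 [array([563., 310.]), array([561., 324.]), array([558., 339.])] [array([320., 257.]), array([321., 246.]), array([321., 234.]), array([321., 223.]), array([322., 211.])]
10 [array([563., 297.]), array([560., 312.]), array([558., 327.])] [array([321., 265.]), array([321., 253.]), array([321., 241.]), array([322., 229.]), array([322., 216.])]
20 [array([563., 284.]), array([560., 299.]), array([558., 314.])] [array([321., 273.]), array([321., 261.]), array([322., 248.]), array([322., 235.]), array([322., 222.])]
30 [array([563., 272.]), array([560., 286.]), array([558., 301.])] [array([321., 282.]), array([321., 269.]), array([322., 256.]), array([322., 243.]), array([323., 229.])]
```

View pics/d10z.png

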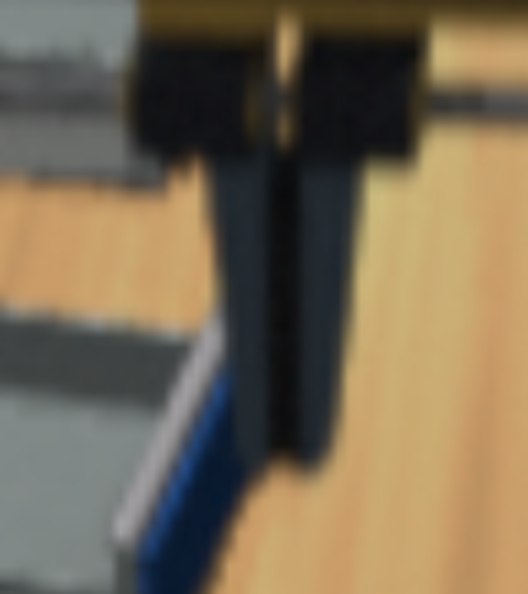

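View pics/w10z.png

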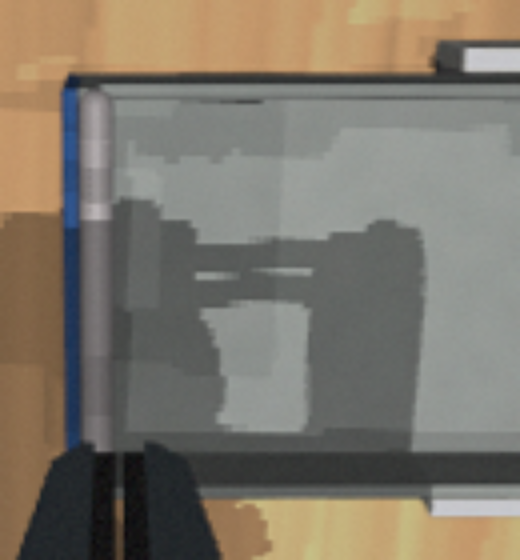

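The pictures and the contact agree: the real tips are about 18–20 mm higher than the reported z. I was only brushing the top of the roll, so I must hook with a reported z of about 5. First I measure where the lip is now.

```bash
python3 - <<'E'
from h import *
import cv2
W=np.load("w10.npy",allow_pickle=True).item()
def ray(P,q,z):
    d=P["R"].T@np.linalg.solve(P["mtx"],[*q,1]); c=-P["R"].T@P["t"]; return (c+d*(z-c[2])/d[2]).round(1)
for c in (80,95,111): print(ray(W,((c+.5)/4-.5+290,(250+.5)/4-.5+110),54))
f=cv2.imread("pics/w10.png"); cv2.imwrite("pics/w10y.png",cv2.resize(f[110:250,300:630],None,fx=2.4,fy=2.4,interpolation=cv2.INTER_CUBIC))
fit([(W,BP,(618,122)),(W,BM,(589,238)),(W,LP,(314,131)),(W,LM,(313,236))],[717,212,0.02,95])
E
```

```text
[517.9 224.1  54. ]
[521.4 224.2  54. ]
[525.2 224.3  54. ]
unit xy 716.8 212.3 yaw 1.00 j 94.9 lip [521.8 208.9  54. ] res [[0.7, -0.7], [-0.9, 0.7], [-0.4, -1.0], [0.4, 4.4]]
```

View pics/w10y.png

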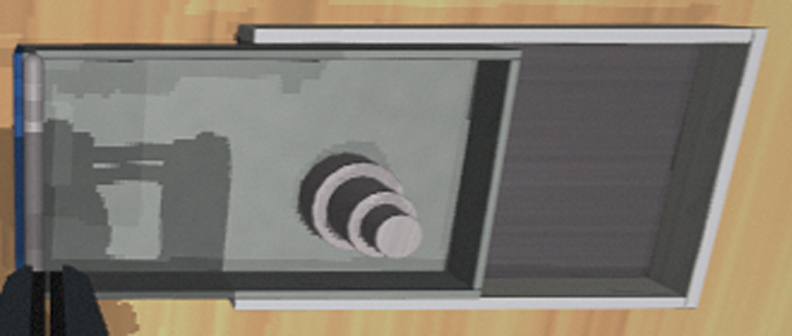

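Lip at x≈521.5 (j ≈ 94 mm). I move 33 mm behind it at height, descend in stages, and check.

```bash
python3 -m creep '{"offset":[[0,0.033,0],[0,0,0.03],[0,0,0.04],[0,0,0.03],[0,0,0]],"rotation":[[0,0,0],[0,0,0],[0,0,0],[0,0,0],[0,0,0]]}'
```

```text
time_s: 14.75
ee_pos: [555.5, 206.4, 54.6]
ee_rot: [-179.7, 0.1, 91.4]
force: [-0.3, -0.4, -0.2]
gripper_width: 0.7
```

```bash
python3 -m creep '{"offset":[[0,0,0.02],[0,0,0.015],[0,0,0.01],[0,0,0]],"rotation":[[0,0,0],[0,0,0],[0,0,0],[0,0,0]]}'
```

```text
time_s: 15.25
ee_pos: [557.3, 207.1, 11.6]
ee_rot: [-180.0, 0.0, 91.4]
force: [0.3, 0.3, 0.4]
gripper_width: 0.1
```

```bash
python3 -m creep '{"offset":[[0,0,0.004],[0,0,0]],"rotation":[[0,0,0],[0,0,0]]}'
python3 - <<'E'
from workcell import env, grab_frame
import cv2
f=grab_frame("side")[:,:,::-1]; cv2.imwrite("pics/d11.png",cv2.resize(f[130:310,130:360],None,fx=3.3,fy=3.3))
f=grab_frame("scene")[:,:,::-1]; cv2.imwrite("pics/s11.png",cv2.resize(f[160:350,300:480],None,fx=3,fy=3))
E
```

```text
time_s: 15.5
ee_pos: [557.7, 207.2, 8.0]
ee_rot: [180.0, -0.0, 91.4]
force: [0.1, -0.0, -0.1]
gripper_width: 0.3
```

View pics/d11.png

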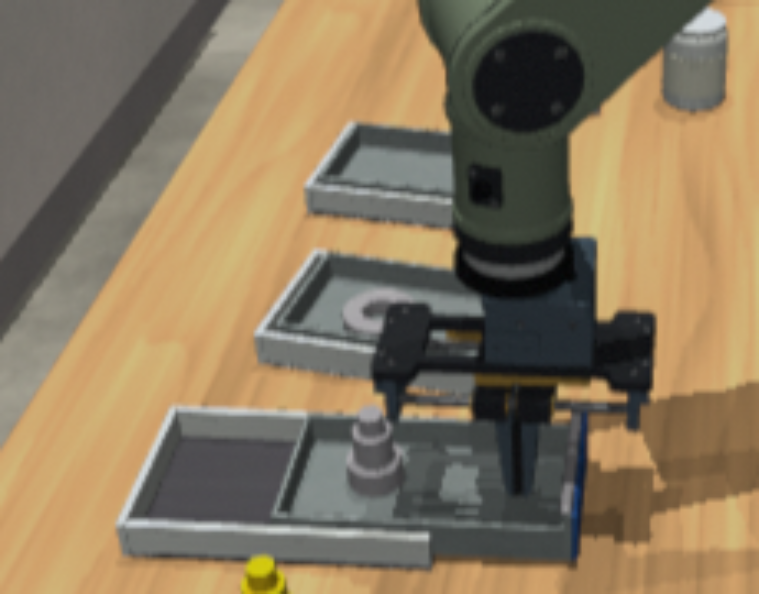

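View pics/s11.png

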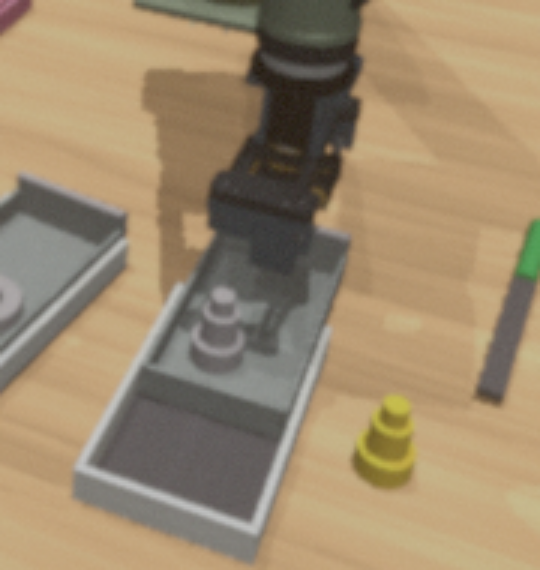

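No floor contact at a reported z of 8, which confirms the bias. The fingers are now clearly below the lip's top. Draw the last millimetres.

```bash
python3 -m creep '{"offset":[[0,-0.004,0],[0,-0.004,0],[0,-0.003,0],[0,-0.002,0],[0,-0.002,0]],"rotation":[[0,0,0],[0,0,0],[0,0,0],[0,0,0],[0,0,0]]}'
```

```text
time_s: 16.23
ee_pos: [542.5, 206.8, 7.9]
ee_rot: [180.0, -0.0, 91.4]
force: [0.0, 0.7, 0.4]
gripper_width: 0.5
```

```bash
python3 -m creep '{"offset":[[0,-0.002,0],[0,-0.002,0],[0,-0.002,0]],"rotation":[[0,0,0],[0,0,0],[0,0,0]]}'
```

```text
time_s: 16.6
ee_pos: [537.2, 206.7, 7.9]
ee_rot: [179.9, -0.0, 91.4]
force: [3.2, -0.4, -1.5]
gripper_width: 0.3
```

```bash
python3 -m creep '{"offset":[[0,-0.002,0],[0,-0.001,0]],"rotation":[[0,0,0],[0,0,0]]}'
```

```text
time_s: 16.85
ee_pos: [534.1, 206.6, 7.9]
ee_rot: [179.9, -0.0, 91.4]
force: [3.5, -0.8, -1.1]
gripper_width: 0.5
```

Clean hook contact (3 N along x, no upward force).

```bash
python3 -m creep '{"offset":[[0,-0.002,0],[0,-0.001,0],[0,0,0]],"rotation":[[0,0,0],[0,0,0],[0,0,0]]}'
```

```text
time_s: 17.23
ee_pos: [530.5, 206.5, 7.9]
ee_rot: [-180.0, -0.0, 91.4]
force: [1.6, -0.3, -0.7]
gripper_width: 0.3
```

```bash
python3 -m creep '{"offset":[[0,-0.002,0],[0,-0.001,0],[0,0,0]],"rotation":[[0,0,0],[0,0,0],[0,0,0]]}'
```

```text
time_s: 17.6
ee_pos: [530.5, 206.6, 8.0]
ee_rot: [179.7, -0.0, 91.4]
force: [8.1, -0.7, -5.2]
gripper_width: 1.0
```

```bash
python3 -m creep '{"offset":[[0,-0.001,0],[0,0,0],[0,0,0]],"rotation":[[0,0,0],[0,0,0],[0,0,0]]}'
```

```text
time_s: 17.98
ee_pos: [530.6, 206.6, 8.1]
ee_rot: [179.5, -0.0, 91.4]
force: [10.0, -1.7, -7.1]
gripper_width: 0.3
```

It is at the stop: no movement and 10 N. I unhook backwards by 15 mm, then rise.

```bash
python3 -m creep '{"offset":[[0,0.005,0],[0,0.007,0],[0,0.007,0],[0,0,0]],"rotation":[[0,0,0],[0,0,0],[0,0,0],[0,0,0]]}'
```

```text
time_s: 18.48
ee_pos: [545.9, 207.0, 7.8]
ee_rot: [-180.0, -0.0, 91.4]
force: [-0.6, 0.1, 0.8]
gripper_width: 0.4
```

```bash
python3 -m creep '{"offset":[[0,0,-0.03],[0,0,-0.05],[0,0,-0.055],[0,0,-0.055],[0,-0.03,0]],"rotation":[[0,0,0],[0,0,0],[0,0,0],[0,0,0],[0,0,0]]}'
python3 - <<'E'
from h import *
from workcell import env, grab_frame
import cv2
f=grab_frame("side")[:,:,::-1]; cv2.imwrite("pics/d12.png",cv2.resize(f[130:310,130:360],None,fx=3.3,fy=3.3))
f=grab_frame("scene")[:,:,::-1]; cv2.imwrite("pics/s12.png",f)
W=camera_params("wrist"); np.save("w12.npy",W,allow_pickle=True)
f=grab_frame("wrist")[:,:,::-1]; cv2.imwrite("pics/w12.png",f)
E
```

```text
time_s: 19.1
ee_pos: [519.0, 207.3, 202.8]
ee_rot: [179.4, -0.2, 91.4]
force: [0.0, -0.2, -0.3]
gripper_width: 0.5
```

View pics/d12.png

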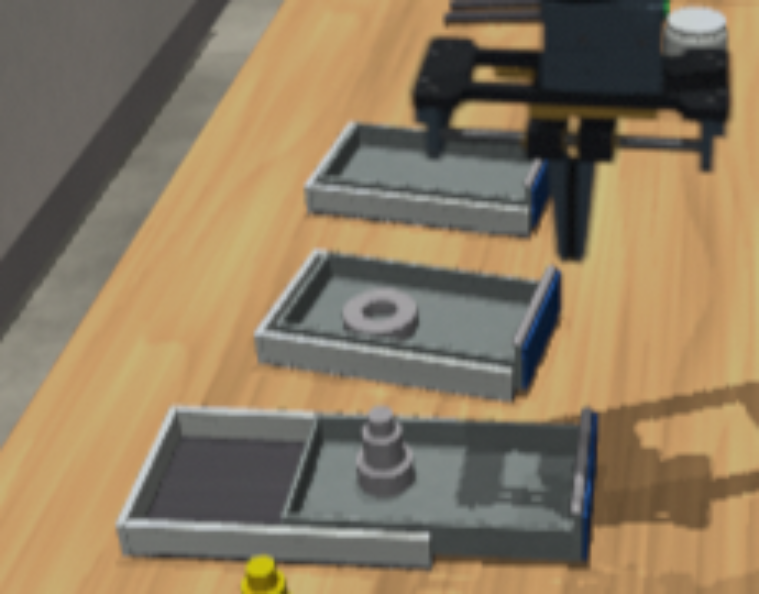

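View pics/s12.png

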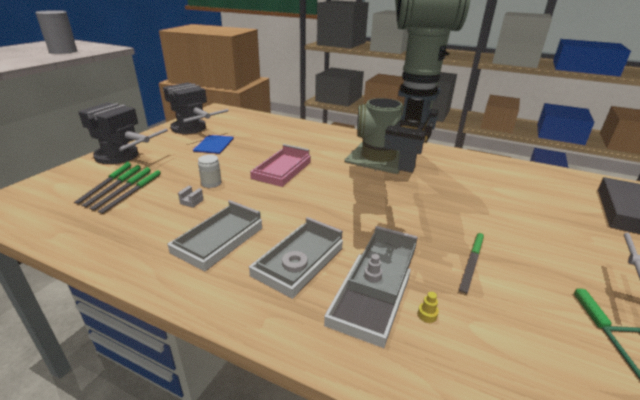

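View pics/w12.png

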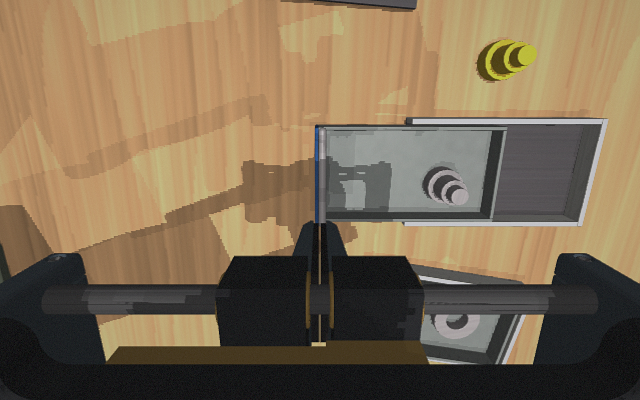

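The shaft tray is at its stop (back wall at zoomed x 316, front at 595, as when it first reached the stop). The shaft is upright, the spare tray is home, and the bearing tray, file, V-block and tin look unchanged. I hold still, check, and hand in.

```bash
python3 -m creep '{"offset":[[0,0,0],[0,0,0],[0,0,0],[0,0,0]],"rotation":[[0,0,0],[0,0,0],[0,0,0],[0,0,0]]}'
python3 - <<'E'
from h import *
W=np.load("w12.npy",allow_pickle=True).item()
fit([(W,BP,(606,120)),(W,BM,(581,224)),(W,LP,(323,128)),(W,LM,(322,221))],[717,212,0.02,95])
from workcell import env
print(env.job_done())
E
```

```text
time_s: 19.75
ee_pos: [515.8, 206.1, 197.5]
ee_rot: [-180.0, 0.0, 91.4]
force: [-0.9, -0.3, -0.0]
gripper_width: 0.4
unit xy 716.0 211.9 yaw 1.36 j 100.7 lip [515.4 207.1  54. ] res [[0.8, -2.1], [-1.0, 2.5], [-0.3, -0.9], [0.3, 6.4]]
the job is handed in; nothing more can be done
None
```

I pushed the empty tray home, hooked the shaft's tray from behind its lip and drew it out to its stop, then handed the job in at about 20 s of the 45 s allowed. No verdict was reported.

**Last checks**
- **Empty tray:** the push ended against a hard stop (14 N, no movement). Later pictures show its back wall against the rail.
- **Shaft's tray:** it ended against its stop (10 N, no movement). The camera fit gives 100.7 mm out.
- **Shaft:** it stands upright in its tray, and I saw no contact with it.
- **Everything else:** the bearing tray, file, V-block and tin look unchanged in the final pictures, by eye only. The arm was clear and the measured force was near zero.

**What disagreed**
- **Tip height:** the real fingertips sit about 18–20 mm higher than the reported z. The height of the floor and the lip contact both confirm this.
- **First draw:** because of that, I only caught the top of the rolled edge. At the stop the tips slipped up onto the lip and pressed on it with up to 14 N. Backing off then dragged the tray about 6 mm back in.
- **How I fixed it:** I lifted clear, hooked deeper and drew the tray back to its stop. The shaft stayed standing throughout.
- **What I can't rule out:** while the tips rested on the lip, they may briefly have touched both the lip and the blue front. I could not measure those forces separately, so the pinch rule may have been broken there.

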